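# Re-hang a fittings bin on the louvered panel

## Robot

A 7-joint arm with a two-finger parallel gripper is mounted at the origin on the work surface. World frame = base frame: x ahead of the robot, y to its left, z up, the work surface at z = 0. Lengths are in m, angles in rad, forces in N, time in s.
With the tool pointing down it reaches from about 0.425 to 1.025 m from the base axis. Payload 9.4 kg.
Tool frame: the origin (TCP) lies at the very end of the fingers, on their centre line; the grasp point (between the pads) lies 19 mm behind it; z points along the fingers, y is the line along which they close (so a half turn about z gives the same grasp; the last joint's range is limited). The gripper opens to 85 mm and grips with 20 to 120 N. Pads are 22 mm wide; open, the fingers measure 114 mm over their backs; the gripper's body (76 mm by 85 mm) begins 54 mm behind the grasp point. The pads swing forward as they close: fully open they stand 13 mm farther back than shut.
Start: joints at [-1.384, 0.599, -0.003, 1.599, 0.002, 0.943, -0.08], TCP at [0.189, 0.7, 0.205] pointing down, gripper open.
Joint ranges: [-2.57, 2.57], [-0.35, 1.97], [-1.29, 1.29], [0.11, 2.56], [-1.05, 4.19], [0.11, 1.86], [-2.63, 2.63]. Speed limits (rad/s): [2.22, 2.22, 3.01, 3.01, 3.14, 3.14, 3.14].

## Interface

Orientations are given as a 3x3 rotation matrix whose columns are the frame's x, y, z axes.
In Python, from workcell import r gives the robot as it stands.
- The arm moves only by the tool play_rows, never from a script. Its argument "moves" is a list that holds one entry, the list of rows, each a list of 7 numbers: the turn, a rotation vector about the tool's x, y, z in degrees, then the shift along the tool's x, y, z in cm, then the closure, from -1 (fully open) to 1 (shut), so that 0 is half open. A call has exactly 10 rows; each row shifts and turns the commanded pose from where the row before left it, along the tool's axes as they then stand; what a row does not reach is not made up. A row lasts 1/12 s, in which the tool goes at most 41.7 mm and 7.16 degrees, less where a joint would pass 70% of its speed; a pose out of reach is approached as far as the arm can. A call is refused whole if a number of a shift passes 4.17 or a number of a turn 7.16, either way. A call with a gripper value outside its range is refused whole. The fingers move at their own pace and stop on an object; "squeeze" is the grip in N (left out, the last holds). Time passes only in rows, so rows that do not move let the fingers close, or fill a call up. It gives the time, the measured TCP pose, the force, the opening and the grip force at its end, in the units of the state.
- r.read_state(): the state, without advancing time (a new reading comes with each control period).
- r.read_camera(name): name is "scene" or "top" or "wrist"; returns the picture (480x640x3 uint8, red, green, blue); there is no depth.
- r.calibration(name): a dict with "fx", "fy", "cx", "cy" (pixels), "eye" and "rotation" of the camera in the world. Camera axes: x right, y down, z forward; pixel columns grow to the right and rows downward; lengths in m; the calibration is good to about 2 mm. The wrist camera is an equidistant fisheye: a pixel r from the principal point sees the ray r / f radians off the axis. A picture is of the moment at which its call begins: read the wrist's pose just before it. calibration takes no time and is no camera call; for the wrist camera it gives the pose at the moment of the call.
- r.sign_off(): hands the job in; it is judged then, once.
The state is a dict: "time": time; "joint_positions": joint angles; "joint_vel": joint speeds; "effort": joint torques, N m; "eef_pos": TCP position; "orientation": TCP orientation; "ft_force": force on the tool from outside, world axes, zero at the start; "torque": the same for the moment, N m; "gripper_width": opening from 0.0 (shut) to 1.0 (fully open); "grasp_force": force on a finger pad.
Only numpy, scipy, OpenCV 4.12 (cv2) and the standard library are available. Lean on these libraries where they do the work, as an engineer would, in place of code of your own. Each camera call takes 0.05 s, during which the arm holds its last target. There are 200 camera calls.

## Task

Draw the grey lipped bin out of the low cubby by its exposed back end and stand it on the bench, wholly outside the cubby, and let go of it. Then take it again by its front part and hang it by its lip on the lower rail of the louvered panel, in the free place behind the blank card: lift the lip over the rail, let it down gently until the rail carries it (do not drop it or ram it onto the rail), and leave it hanging there level and let go. Leave the other things on the bench where they are.

Things in the scene. Friction and masses are not known exactly. Their poses are not given: they have to be found in the camera images.
- bin_centre (a point): Centre of the loose, open-topped grey bin, half-way up. Bin: 120 mm long (x), 56 wide (y), 64 high, walls 3 mm, 0.15 to 0.31 kg. +x points to its low front end, -x to the back wall with the lip. Side walls are 64 mm high from x = -60 to +42 mm, then 40 mm high. It starts upright on the bench, front first in the cubby, with the back 37 to 53 mm of its walls (plus lip) sticking out.
- bin_lip (a point): Middle of the hook behind the bin's back wall, at the underside of its flange, 60 mm above the bin's underside, 67 mm behind its centre. The flange, 44 mm wide and 4 mm thick, runs 18 mm back from the back wall's outside; its end turns down into a lip 4 mm thick, tip 14 mm below the flange's underside. Gap between lip and back wall 14 mm, open below. Axes as the bin's.
- bin_front (a point): Point inside the bin, midway between the side walls, 22 mm in front of its centre and 44 mm above its underside: the middle of the grip (56 mm wide) for hanging it. A grip near the back wall is no use there, since the upper rail is in the gripper's way.
- bin: The loose bin itself; origin in the middle of its underside, axes as for its centre. At the foot of the back wall a heel, 44 mm wide, 12 mm high, stands out 4 mm backwards; when the bin hangs it rests against the rail's front face and keeps the bin level.
- cubby: Fixed low white riser open to one side. Origin on the bench, in the middle of its mouth; x points into it (the bin is pulled out along -x). Inside 90 mm wide, 72 mm high, 135 mm deep, the bench is its floor; roof top 77 mm above the bench; an instrument stands on the roof from x = 54 mm on, up to 180 mm above the bench.
- panel: Fixed upright louvered panel with two rails. Origin on the bench midway along it, in the plane of the rails' front faces; x points out of its front (where bins hang, away from the robot), y along the rails. Upper rail 200 to 238 mm above the bench, panel top 250 mm. Base plate 10 mm thick out to x = 140 mm. A fixed bin like the loose one already hangs at y = 0 on the lower rail.
- rail_zone (a point): Fixed point on the panel's middle line, in the rails' front plane, 130 mm above the bench. The lower rail is a rigid steel strip 6 mm thick, 66 mm tall, 372 mm long, with an open gap of 16 mm behind it. Its top edge was set by hand 115 to 145 mm above the bench and is not reported: feel for it. A hung bin's centre is 64 to 68 mm in front of this plane, its +x as the panel's.
- card: Blank white card, 30 x 70 mm, on the panel's base plate before the free place. Origin on the base plate straight below the centre of a bin hung in the free place, 125 mm to one side or the other of the panel's middle; the hung bin's middle belongs within 20 mm of it along the rail. The white card's centre is 48 mm in front (+x) of the origin. Axes as the panel's.
- jar: Fixed amber jar, 60 mm wide, 110 mm tall, standing on the base plate under the place on the other side of the middle, which is thus not free. Origin at its foot.
- flask: Bystander, to be left alone: green conical flask, 68 mm wide, 95 mm tall. Origin at the centre of its underside.
- bottle: Bystander, to be left alone: white bottle with black cap, 60 mm wide, 130 mm tall. Origin at the centre of its underside.
- beaker: Bystander, to be left alone: glass beaker, 70 mm wide, 85 mm tall. Origin at the centre of its underside.
- tipbox: Bystander, to be left alone: clear pipette-tip box, 120 x 85 x 55 mm. Origin at the centre of its underside.
Not all that is in view belongs to the job. Leave any pink look-alike of the cubby alone.

How it is judged:
On the way:
1. the bin stands on the bench, wholly outside the cubby, and is let go (x of bin_centre in the frame of cubby below -0.06 m and height (world z) of bin_centre below 0.038 m and angle between bin_centre's own z axis and vertical below 0.08 rad and contact force between the fingers and bin below 0.1 N), for 0.3 s.
At the end, for the whole second after the job is handed in: The bin hangs at rest on the lower rail, untouched, carried by the panel: centre 56 to 78 mm in front of the rail's front plane, within 20 mm of the card's line along the rail, 77 to 125 mm above the bench, level and square to the panel within 0.2 rad (x of bin_centre in the frame of panel between 0.056 and 0.078 m and y of bin_centre in the frame of card between -0.02 and 0.02 m and height (world z) of bin_centre between 0.077 and 0.125 m and angle between bin_centre's own z axis and vertical below 0.2 rad and angle between the x axis of bin_centre and the x axis of panel, either way round below 0.2 rad and contact force between bin and panel above 0.5 N and contact force between the fingers and bin below 0.1 N and linear speed of bin below 0.02 m/s).
It fails at once if the bin is dropped (it moves faster than 0.3 m/s while out of the fingers) (contact force between the fingers and bin below 0.1 N and linear speed of bin above 0.3 m/s).
It fails at once if the bin is rammed against the panel or rail (over 50 N) (contact force between bin and panel above 50 N).
It fails at once if a bystander is moved more than 30 mm (distance of any of flask, bottle, beaker, tipbox from where it was at the start of the episode above 0.03 m).
It also fails if it takes over 58 s, if anything falls off the work surface, if the arm or the gripper's body presses on something with over 40 N, if the wrist force passes 120 N, or if a joint passes its speed limit or range.

## Working session

There is one attempt and no reset: what is moved stays moved. The work goes in short steps, Python scripts to look and compute and a tool call to move; the robot and the scene stay as the last step left them, time stands still between calls to the robot, and variables do not carry over. Pictures are saved under pics/ and viewed, at most 10 in all, crops included, and the job is handed in when it is done.

Besides the shell and the picture viewer there is one more tool, called after "Call:" by a JSON object that holds its "method" and its "body". play_rows: Moves the arm, as the interface text tells. Its arguments: {"type":"object","properties":{"moves":{"type":"array","items":{"type":"array","items":{"type":"array","items":{"type":"number"}}}},"squeeze":{"type":"number"}},"required":["moves"]}

```bash
mkdir -p pics; ls; python3 - <<'E'
from workcell import r
import cv2,numpy as np
np.set_printoptions(precision=4,suppress=True)
for n in ("scene","top"):
    im=r.read_camera(n); cv2.imwrite(f"pics/{n}0.png",im[:,:,::-1]); print(n,r.calibration(n))
s=r.read_state();print(s)
E
```

```text
pics
scene {'fx': 580.9239259945496, 'fy': 580.9239259945496, 'cx': 314.405931954322, 'cy': 234.73591047452445, 'eye': array([ 0.8363, -0.5907,  1.0901]), 'rotation': array([[ 0.8598,  0.429 , -0.277 ],
       [ 0.5106, -0.733 ,  0.4495],
       [-0.0101, -0.5279, -0.8492]])}
top {'fx': 579.536467349122, 'fy': 579.536467349122, 'cx': 326.3294764686882, 'cy': 233.77853090359648, 'eye': array([ 0.358 , -0.0729,  1.339 ]), 'rotation': array([[ 0.0167, -0.9943,  0.1052],
       [-0.9997, -0.0149,  0.0179],
       [-0.0162, -0.1054, -0.9943]])}
{'time': 0.1, 'joint_positions': array([-1.3837,  0.6001, -0.0025,  1.6   ,  0.0018,  0.9429, -0.0798]), 'joint_vel': array([-0.0003, -0.0012,  0.0011, -0.0019,  0.0005, -0.0008,  0.0018]), 'effort': array([  0.0051, -77.7997,   1.5701, -25.8625,   0.0126,   0.0056,
        -0.    ]), 'eef_pos': array([0.189 , 0.6995, 0.2038]), 'orientation': array([[-0.9654,  0.2607, -0.0002],
       [ 0.2607,  0.9654, -0.0014],
       [-0.0002, -0.0014, -1.    ]]), 'ft_force': array([-0.77  ,  1.0795, -0.0233]), 'torque': array([-0.0171, -0.0436, -0.0306]), 'grasp_force': 0.0, 'gripper_width': 0.9975945400168927}
```

View pics/scene0.png

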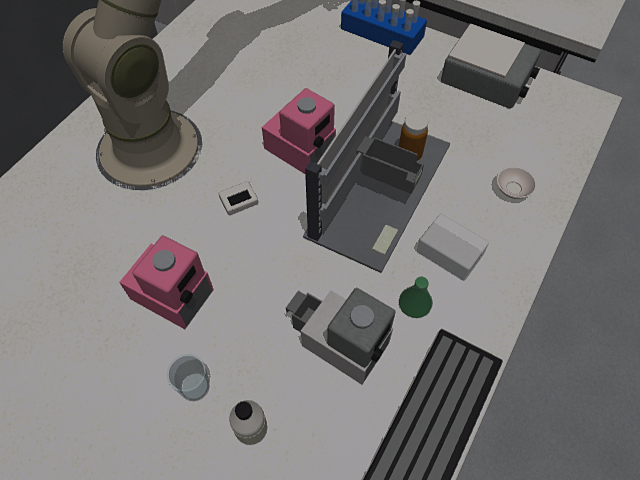

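View pics/top0.png

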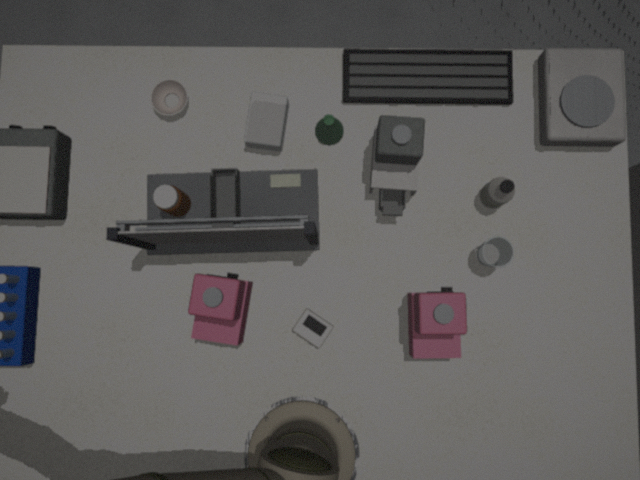

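The scene picture shows the loose grey bin at (303,308), sticking out of the white cubby with the grey instrument at (360,325). The top view has it at (391,205).

Things that could be mistaken for the bin or cubby:
- Fixed bin hanging on the rail, top (225,195): not it.
- Pink look-alike cubbies, top (437,325) and (218,310): not these.
- White tipbox, top (266,122): not it.

I choose the one at top (391,205). The card is at top (285,181) and the jar at (170,200). I'll check the choice in close crops.

```bash
cat > h.py <<'E'
from workcell import r
import cv2,numpy as np
np.set_printoptions(precision=4,suppress=True)
def ray(n,u,v,c=None):
    c=c or r.calibration(n)
    return np.array(c['eye']),np.array(c['rotation'])@np.array([(u-c['cx'])/c['fx'],(v-c['cy'])/c['fy'],1.])
def at(n,u,v,z):
    e,d=ray(n,u,v); return e+d*(z-e[2])/d[2]
def proj(n,p):
    c=r.calibration(n); q=np.array(c['rotation']).T@(np.array(p)-c['eye']); return np.array([c['fx']*q[0]/q[2]+c['cx'],c['fy']*q[1]/q[2]+c['cy']])
E
python3 - <<'E'
from h import *
a=cv2.imread("pics/scene0.png");b=cv2.imread("pics/top0.png")
A=cv2.resize(a[280:390,275:405],None,fx=5,fy=5,interpolation=cv2.INTER_CUBIC)
B=cv2.resize(b[105:225,355:435],None,fx=5,fy=5,interpolation=cv2.INTER_CUBIC)
B2=cv2.resize(b[155:265,100:330],None,fx=3.4,fy=3.4,interpolation=cv2.INTER_CUBIC)
f=lambda x:cv2.convertScaleAbs(x,alpha=1.6)
print(A.shape,B.shape,B2.shape)
cv2.imwrite("pics/A.png",f(A));cv2.imwrite("pics/B.png",f(B));cv2.imwrite("pics/B2.png",f(B2))
E
```

```text
(550, 650, 3) (600, 400, 3) (374, 782, 3)
```

View pics/B.png

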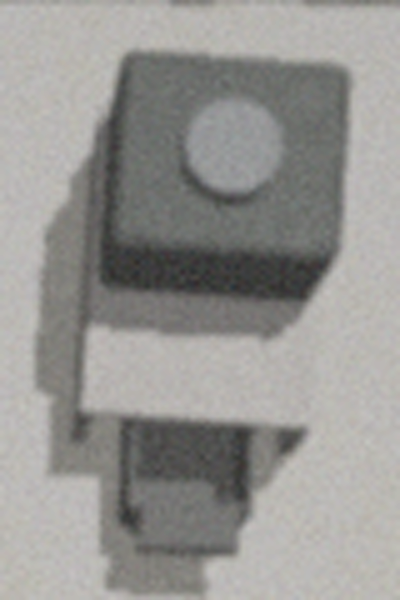

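View pics/B2.png

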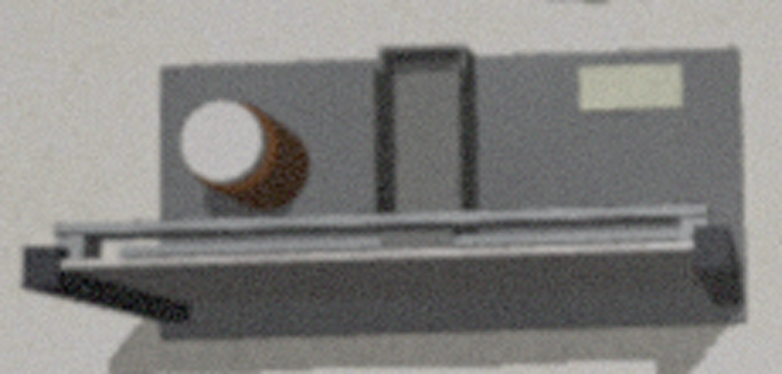

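```bash
python3 - <<'E'
from h import *
B=lambda u,v:(355+(u+.5)/5-.5,105+(v+.5)/5-.5)
P=lambda u,v:(100+(u+.5)/3.4-.5,155+(v+.5)/3.4-.5)
def show(k,q,z): print(k,at("top",*q,z))
show("roofL",B(82,412),.077);show("roofR",B(307,428),.077)
show("flL",B(136,546),.064);show("flR",B(238,550),.064)
show("binL",B(125,425),.064);show("binR",B(247,430),.064)
show("binLbackcorner",B(125,520),.064);show("binRbc",B(245,520),.064)
for k in [(740,48),(160,68),(747,320)]: show("base",P(*k),.010)
for k in [(708,206),(57,224)]: show("upper rail front top",P(*k),.238)
for k in [(578,68),(682,64),(684,106),(582,110)]: show("card",P(*k),.010)
for k in [(380,48),(466,48),(376,210),(474,210)]: show("fixedbin",P(*k),.11)
# card by mask in both views
for n in("scene","top"):
    im=cv2.imread(f"pics/{n}0.png");h=cv2.cvtColor(im,cv2.COLOR_BGR2HSV);
    x,y,w,hh={"scene":(360,215,50,50),"top":(265,170,42,24)}[n]
    s=im[y:y+hh,x:x+w].min(2)>115 if n=="top" else im[y:y+hh,x:x+w].max(2)>150
    k,l,st,ce=cv2.connectedComponentsWithStats(s.astype(np.uint8)); i=1+st[1:,4].argmax()
    print(n,st[i],at(n,ce[i][0]+x,ce[i][1]+y,.010), cv2.minAreaRect(np.argwhere(l==i)[:,::-1].astype(np.float32)))
E
```

```text
roofL [ 0.5967 -0.147   0.077 ]
roofR [ 0.591  -0.2461  0.077 ]
flL [ 0.5393 -0.1722  0.064 ]
flR [ 0.5381 -0.2174  0.064 ]
binL [ 0.5936 -0.167   0.064 ]
binR [ 0.5921 -0.2212  0.064 ]
binLbackcorner [ 0.5508 -0.1673  0.064 ]
binRbc [ 0.5516 -0.2204  0.064 ]
base [ 0.6509 -0.0253  0.01  ]
base [0.6316 0.3743 0.01  ]
base [ 0.4637 -0.0335  0.01  ]
upper rail front top [ 0.5097 -0.0171  0.238 ]
upper rail front top [0.4941 0.3518 0.238 ]
card [0.6354 0.0857 0.01  ]
card [0.6392 0.0143 0.01  ]
card [0.61   0.0123 0.01  ]
card [0.6062 0.0822 0.01  ]
fixedbin [0.6258 0.2004 0.11  ]
fixedbin [0.6266 0.1455 0.11  ]
fixedbin [0.5217 0.1991 0.11  ]
fixedbin [0.5226 0.137  0.11  ]
scene [ 26   6  24  44 533] [0.6651 0.0433 0.01  ] ((37.5, 27.5), (43.0, 23.0), 90.0)Traceback (most recent call last):
  File "<stdin>", line 18, in <module>
ValueError: attempt to get argmax of an empty sequence
```

View pics/A.png

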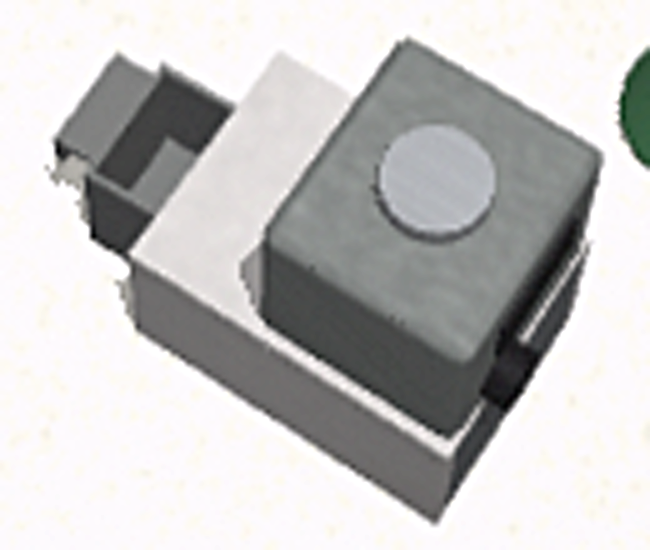

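The crops confirm the choice: the grey bin's lip points towards the robot, crop B (187,550), out of the white cubby's mouth, and about 37 mm sticks out. The panel's front plane is at x≈0.501 and its middle at y≈0.168. The card lies at panel y = -0.125, as described. Starting to move.

Call:
{"method": "play_rows", "body": {"moves": [[[0,0,-6.75,0,0,-3.2,-1],[0,0,-6.75,0,0,-3.2,-1],[0,0,0,0,0,-3.2,-1],[0,0,0,0,0,-3.2,-1],[0,0,0,-3,-2.8,0,-1],[0,0,0,-3,-2.8,0,-1],[0,0,0,-3,-2.8,0,-1],[0,0,0,-3,-2.8,0,-1],[0,0,0,-3,-2.8,0,-1],[0,0,0,-3,-2.8,0,-1]]], "squeeze": 40}}

```text
time: 0.93
eef_pos: [0.3653, 0.5251, 0.3324]
orientation: [[-1.0, 0.028, -0.0], [0.028, 1.0, -0.0], [0.0, -0.0, -1.0]]
ft_force: [1.5, 0.1, 1.4]
gripper_width: 1.001
grasp_force: 0.0
```

Call:
{"method": "play_rows", "body": {"moves": [[[0,0,0,-1.6,-3.8,0,-1],[0,0,0,-1.6,-3.8,0,-1],[0,0,0,-1.6,-3.8,0,-1],[0,0,0,-1.6,-3.8,0,-1],[0,0,0,-1.6,-3.8,0,-1],[0,0,0,-1.6,-3.8,0,-1],[0,0,0,-1.6,-3.8,0,-1],[0,0,0,-1.6,-3.8,0,-1],[0,0,0,-1.6,-3.8,0,-1],[0,0,0,-1.6,-3.8,0,-1]]]}}

```text
time: 1.77
eef_pos: [0.5136, 0.1405, 0.3326]
orientation: [[-1.0, 0.028, -0.0], [0.028, 1.0, 0.0], [0.0, -0.0, -1.0]]
ft_force: [1.0, 1.0, -0.2]
gripper_width: 1.001
grasp_force: 0.0
```

Call:
{"method": "play_rows", "body": {"moves": [[[0,0,0,-0.7,-3.4,0,-1],[0,0,0,-0.7,-3.4,0,-1],[0,0,0,-0.7,-3.4,0,-1],[0,0,0,-0.7,-3.4,0,-1],[0,0,0,-0.7,-3.4,0,-1],[0,0,0,-0.7,-3.4,0,-1],[0,0,0,-0.7,-3.4,0,-1],[0,0,0,-0.7,-3.4,0,-1],[0,0,0,-0.7,-3.4,0,-1],[0,0,0,-0.7,-3.4,0,-1]]]}}

```text
time: 2.6
eef_pos: [0.5737, -0.2009, 0.3324]
orientation: [[-1.0, 0.028, -0.0], [0.028, 1.0, 0.0], [0.0, 0.0, -1.0]]
ft_force: [0.9, 0.1, -0.5]
gripper_width: 0.997
grasp_force: 0.0
```

Call:
{"method": "play_rows", "body": {"moves": [[[0,0,0,0.1,0.6,1.7,-1],[0,0,0,0,0,1.7,-1],[0,0,0,0,0,1.7,-1],[0,0,0,0,0,1.7,-1],[0,0,0,0,0,1.7,-1],[0,0,0,0,0,1.7,-1],[0,0,0,0,0,1.7,-1],[0,0,0,0,0,1.7,-1],[0,0,0,0,0,1.7,-1],[0,0,0,0,0,1.7,-1]]]}}

```text
time: 3.43
eef_pos: [0.5728, -0.1931, 0.1615]
orientation: [[-1.0, 0.028, -0.001], [0.028, 1.0, 0.0], [0.001, 0.0, -1.0]]
ft_force: [-0.1, 0.7, 0.1]
gripper_width: 1.003
grasp_force: 0.0
```

```bash
python3 - <<'E'
from h import *
A=lambda u,v:(275+(u+.5)/5-.5,280+(v+.5)/5-.5)
for k in [(118,52),(55,140),(163,64),(90,178)]: print(k,at("scene",*A(*k),.064))
for k in [(280,50),(132,257)]: print("roof",at("scene",*A(*k),.077))
c=r.calibration("wrist");print(c)
im=r.read_camera("wrist");cv2.imwrite("pics/w1.png",cv2.convertScaleAbs(im[:,:,::-1],alpha=1.4))
E
```

```text
(118, 52) [ 0.5395 -0.1735  0.064 ]
(55, 140) [ 0.5383 -0.218   0.064 ]
(163, 64) [ 0.5575 -0.1691  0.064 ]
(90, 178) [ 0.5583 -0.2247  0.064 ]
roof [ 0.597  -0.1463  0.077 ]
roof [ 0.5922 -0.2485  0.077 ]
{'fx': 371.64829954431775, 'fy': 371.64829954431775, 'cx': 326.9438089764738, 'cy': 246.0755497538707, 'eye': array([ 0.4937, -0.1901,  0.3315]), 'rotation': array([[ 0.0285,  0.9511,  0.3077],
       [ 0.9996, -0.0274, -0.0079],
       [ 0.0009,  0.3078, -0.9515]])}
```

View pics/w1.png

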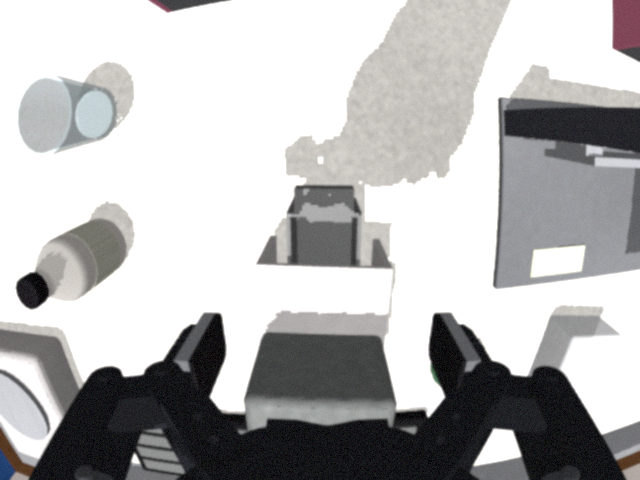

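Flange corners in both views agree to 1 mm, giving bin centre (0.617, -0.196). The wrist view shows the bin at (325,225), centred between the fingers. I'll go down and grip.

Call:
{"method": "play_rows", "body": {"moves": [[[0,0,0,0,-0.2,1.7,-1],[0,0,0,0,0,1.7,-1],[0,0,0,0,0,1.7,-1],[0,0,0,0,0,1.7,-1],[0,0,0,0,0,1.7,-1],[0,0,0,0,0,1.7,-1],[0,0,0,0,0,1.7,-1],[0,0,0,0,0,1.4,-1],[0,0,0,0,0,0,-1],[0,0,0,0,0,0,-1]]]}}

```text
time: 4.32
eef_pos: [0.5727, -0.1952, 0.0294]
orientation: [[-1.0, 0.028, -0.001], [0.028, 1.0, 0.0], [0.001, 0.0, -1.0]]
ft_force: [0.4, -0.2, 0.9]
gripper_width: 0.996
grasp_force: 0.0
```

Call:
{"method": "play_rows", "body": {"moves": [[[0,0,0,0,0,0,1],[0,0,0,0,0,0,1],[0,0,0,0,0,0,1],[0,0,0,0,0,0,1],[0,0,0,0,0,0,1],[0,0,0,0,0,0,1],[0,0,0,0,0,0,1],[0,0,0,0,0,0,1],[0,0,0,0,0,0,1],[0,0,0,0,0,0,1]]], "squeeze": 40}}

```text
time: 5.15
eef_pos: [0.5736, -0.1956, 0.0311]
orientation: [[-1.0, 0.028, 0.002], [0.028, 1.0, -0.001], [-0.002, -0.0, -1.0]]
ft_force: [-0.8, -0.4, 7.4]
gripper_width: 0.635
grasp_force: 40.7
```

Call:
{"method": "play_rows", "body": {"moves": [[[0,0,0,0,0,-0.3,1],[0,0,0,1.5,0,0,1],[0,0,0,1.5,0,0,1],[0,0,0,1.5,0,0,1],[0,0,0,1.5,0,0,1],[0,0,0,1.5,0,0,1],[0,0,0,1.5,0,0,1],[0,0,0,1.5,0,0,1],[0,0,0,1.5,0,0,1],[0,0,0,1,0,0,1]]]}}

```text
time: 5.98
eef_pos: [0.4416, -0.1915, 0.0331]
orientation: [[-1.0, 0.029, -0.0], [0.029, 1.0, 0.0], [0.0, 0.0, -1.0]]
ft_force: [0.2, 0.9, -2.0]
gripper_width: 0.63
grasp_force: 42.4
```

Call:
{"method": "play_rows", "body": {"moves": [[[0,0,0,0,0,0.1,1],[0,0,0,0,0,0.1,1],[0,0,0,0,0,0,1],[0,0,0,0,0,0,-1],[0,0,0,0,0,0,-1],[0,0,0,0,0,0,-1],[0,0,0,0,0,0,-1],[0,0,0,0,0,0,-1],[0,0,0,0,0,0,-1],[0,0,0,0,0,0,-1]]]}}

```text
time: 6.82
eef_pos: [0.4432, -0.1916, 0.0305]
orientation: [[-1.0, 0.028, 0.0], [0.028, 1.0, -0.0], [-0.0, -0.0, -1.0]]
ft_force: [1.5, -0.3, -0.3]
gripper_width: 1.002
grasp_force: 0.0
```

Call:
{"method": "play_rows", "body": {"moves": [[[0,0,0,0,0,-1.5,-1],[0,0,0,0,0,-1.5,-1],[0,0,0,0,0,-1.5,-1],[0,0,0,0,0,-1.5,-1],[0,0,0,0,0,-1.5,-1],[0,0,0,-1.5,0,-1,-1],[0,0,0,-1.5,0,0,-1],[0,0,0,-1.5,0,0,-1],[0,0,0,-2,0,0,-1],[0,0,0,0,0,0,-1]]]}}

```text
time: 7.65
eef_pos: [0.5122, -0.1932, 0.1159]
orientation: [[-1.0, 0.026, 0.004], [0.026, 1.0, -0.001], [-0.004, -0.001, -1.0]]
ft_force: [1.6, 0.3, -0.3]
gripper_width: 0.997
grasp_force: 0.0
```

```bash
python3 - <<'E'
from h import *
s=r.read_state();print(s['joint_positions'],s['eef_pos'])
im=r.read_camera("scene");cv2.imwrite("pics/s1.png",cv2.convertScaleAbs(im[:,:,::-1],alpha=1.4))
im=r.read_camera("wrist");c=r.calibration("wrist");print(c)
im2=cv2.convertScaleAbs(im[:,:,::-1],alpha=1.4);cv2.imwrite("pics/w2.png",im2)
a=cv2.imread("pics/s1.png")[220:370,180:340]
cv2.imwrite("pics/c.png",np.hstack([cv2.resize(a,(480,450)),cv2.resize(im2[50:400,200:450],(320,450))]))
E
```

```text
[ 0.133   0.5157  0.1772  2.0994 -0.1719  0.536   1.9797] [ 0.5122 -0.1932  0.1159]
{'fx': 371.64829954431775, 'fy': 371.64829954431775, 'cx': 326.9438089764738, 'cy': 246.0755497538707, 'eye': array([ 0.429 , -0.1902,  0.2853]), 'rotation': array([[ 0.028 ,  0.951 ,  0.3079],
       [ 0.9996, -0.0268, -0.0079],
       [ 0.0008,  0.308 , -0.9514]])}
```

View pics/c.png

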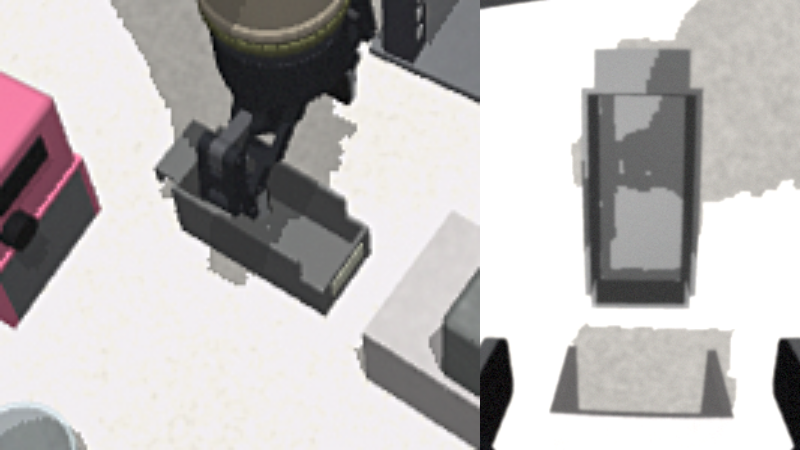

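The scene crop shows the bin upright on the bench, clear of the cubby mouth. The wrist crop shows its flange's back edge at crop (595–691, 49). I'll measure it by casting rays.

```bash
cat >> h.py <<'E'
def wat(u,v,z,c):
    dx,dy=u-c['cx'],v-c['cy'];R=np.hypot(dx,dy);t=R/c['fx']
    d=np.array(c['rotation'])@np.array([np.sin(t)*dx/R,np.sin(t)*dy/R,np.cos(t)]);e=np.array(c['eye'])
    return e+d*(z-e[2])/d[2]
E
python3 - <<'E'
from h import *
c=r.calibration("wrist");s=r.read_state();print(c['eye'],s['eef_pos'],s['orientation'][:,0])
W=lambda u,v:(200+(u-480)*250/320,50+v*350/450)
for k in [(595,49),(691,49),(583,90),(702,90)]: print(wat(*W(*k),.064,c))
for k in [(593,306),(692,306)]: print("front foot/top .04",wat(*W(*k),0,c),wat(*W(*k),0.04,c))
E
```

```text
[ 0.429  -0.1902  0.2853] [ 0.5082 -0.1932  0.1154] [-0.9996  0.0276  0.0002]
[ 0.4032 -0.2109  0.064 ]
[ 0.4044 -0.1672  0.064 ]
[ 0.4221 -0.2171  0.064 ]
[ 0.4236 -0.1625  0.064 ]
front foot/top .04 [ 0.5576 -0.2262  0.    ] [ 0.5396 -0.2212  0.04  ]
front foot/top .04 [ 0.5595 -0.1609  0.    ] [ 0.5412 -0.165   0.04  ]
```

Call:
{"method": "play_rows", "body": {"moves": [[[0,0,0,0.4,0.15,1.2,-1],[0,0,0,0,0,1.2,-1],[0,0,0,0,0,1.2,-1],[0,0,0,0,0,1.2,-1],[0,0,0,0,0,1.2,-1],[0,0,0,0,0,1.2,-1],[0,0,0,0,0,1.2,-1],[0,0,0,0,0,0.3,-1],[0,0,0,0,0,0,-1],[0,0,0,0,0,0,1]]]}}

```text
time: 8.58
eef_pos: [0.5035, -0.1919, 0.0288]
orientation: [[-1.0, 0.029, -0.001], [0.029, 1.0, 0.0], [0.001, 0.0, -1.0]]
ft_force: [0.1, -0.0, 0.4]
gripper_width: 0.88
grasp_force: 0.0
```

Call:
{"method": "play_rows", "body": {"moves": [[[0,0,0,0,0,0,1],[0,0,0,0,0,0,1],[0,0,0,0,0,0,1],[0,0,0,0,0,0,1],[0,0,0,0,0,0,1],[0,0,0,0,0,0,1],[0,0,0,0,0,0,1],[0,0,0,0,0,0,1],[0,0,0,0,0,0,1],[0,0,0,0,0,0,1]]], "squeeze": 60}}

```text
time: 9.42
eef_pos: [0.5044, -0.1923, 0.0299]
orientation: [[-1.0, 0.029, 0.002], [0.029, 1.0, -0.001], [-0.002, -0.001, -1.0]]
ft_force: [-1.8, -1.4, 8.4]
gripper_width: 0.625
grasp_force: 61.0
```

Call:
{"method": "play_rows", "body": {"moves": [[[0,0,0,0,0,-1.2,1],[0,0,0,0,0,-2.5,1],[0,0,0,0,0,-2.5,1],[0,0,0,0,0,-2.5,1],[0,0,0,0,0,-2.5,1],[0,0,0,0,0,-2.5,1],[0,0,0,0,0,-2.5,1],[0,0,0,0,0,-2.5,1],[0,0,0,0,0,-2.5,1],[0,0,0,0,0,-2.5,1]]]}}

```text
time: 10.25
eef_pos: [0.5034, -0.1916, 0.2673]
orientation: [[-1.0, 0.028, 0.0], [0.028, 1.0, 0.0], [-0.0, 0.0, -1.0]]
ft_force: [0.2, -0.5, -2.4]
gripper_width: 0.623
grasp_force: 63.7
```

Call:
{"method": "play_rows", "body": {"moves": [[[0,0,0,-1.5,0,0,1],[0,0,0,-1.6,0,0,1],[0,0,0,-1.6,0,0,1],[0,0,0,-1.6,0,0,1],[0,0,0,-1.6,0,0,1],[0,0,0,-1.6,0,0,1],[0,0,0,-1.6,0,0,1],[0,0,0,-1.6,0,0,1],[0,0,0,-1.6,0,0,1],[0,0,0,-1.3,0,0,1]]]}}

```text
time: 11.08
eef_pos: [0.6607, -0.1959, 0.2658]
orientation: [[-1.0, 0.028, 0.0], [0.028, 1.0, 0.0], [-0.0, 0.0, -1.0]]
ft_force: [0.0, 0.1, -2.2]
gripper_width: 0.625
grasp_force: 63.7
```

Call:
{"method": "play_rows", "body": {"moves": [[[0,0,-4.2,0,0,0,1],[0,0,0,-0.1,2.7,0,1],[0,0,0,-0.1,2.7,0,1],[0,0,0,-0.1,2.7,0,1],[0,0,0,-0.1,2.7,0,1],[0,0,0,-0.1,2.7,0,1],[0,0,0,-0.1,2.7,0,1],[0,0,0,-0.1,2.7,0,1],[0,0,0,-0.1,2.7,0,1],[0,0,0,-0.1,2.7,0,1]]]}}

```text
time: 11.92
eef_pos: [0.6574, 0.0482, 0.266]
orientation: [[-0.999, -0.045, -0.0], [-0.045, 0.999, 0.0], [0.0, 0.0, -1.0]]
ft_force: [-0.0, -1.3, -2.2]
gripper_width: 0.626
grasp_force: 63.7
```

```bash
python3 - <<'E'
from h import *
c=r.calibration("wrist");s=r.read_state();print(c['eye'],s['eef_pos'],s['orientation'][:,0],s['joint_positions'])
im=r.read_camera("wrist");im2=cv2.convertScaleAbs(im[:,:,::-1],alpha=1.4)
a=cv2.convertScaleAbs(r.read_camera("scene")[60:280,250:450,::-1],alpha=1.4)
cv2.imwrite("pics/d.png",np.hstack([cv2.resize(im2,(500,375)),cv2.resize(a,(300,375))]))
cv2.imwrite("pics/w3.png",im2)
E
```

```text
[0.5782 0.0455 0.4359] [0.6574 0.0482 0.266 ] [-0.999  -0.0451  0.    ] [-0.2936  0.4654  0.2022  1.7028 -0.1085  0.9843  1.5636]
```

View pics/d.png

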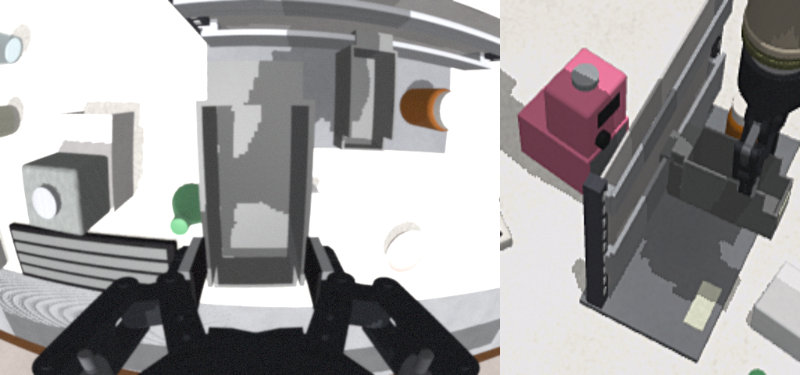

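The wrist view shows the held bin level at (258,190), the fixed bin at (365,95) and the jar at (425,108). The way in front of the free place is clear. Now I'll go down and feel for the rail's face with the lip.

Call:
{"method": "play_rows", "body": {"moves": [[[0,0,0,1.5,0,0,1],[0,0,0,1.5,0,1,1],[0,0,0,0,0,2.2,1],[0,0,0,0,0,2.2,1],[0,0,0,0,0,2.2,1],[0,0,0,0,0,2.2,1],[0,0,0,0,0,2.2,1],[0,0,0,0,0,2.2,1],[0,0,0,0,0,2.2,1],[0,0,0,0,0,2.2,1]]]}}

```text
time: 12.85
eef_pos: [0.6279, 0.0453, 0.079]
orientation: [[-0.999, -0.045, 0.0], [-0.045, 0.999, -0.0], [-0.0, -0.0, -1.0]]
ft_force: [1.5, -0.6, -1.6]
gripper_width: 0.624
grasp_force: 63.8
```

Call:
{"method": "play_rows", "body": {"moves": [[[0,0,0,0.2,0,0,1],[0,0,0,0.2,0,0,1],[0,0,0,0.2,0,0,1],[0,0,0,0.2,0,0,1],[0,0,0,0.2,0,0,1],[0,0,0,0.2,0,0,1],[0,0,0,0.1,0,0,1],[0,0,0,0,0,0,1],[0,0,0,0,0,0,1],[0,0,0,0,0,0,1]]]}}

```text
time: 13.68
eef_pos: [0.6152, 0.045, 0.0797]
orientation: [[-0.999, -0.045, 0.0], [-0.045, 0.999, 0.0], [-0.0, -0.0, -1.0]]
ft_force: [-0.1, 0.4, -1.7]
gripper_width: 0.627
grasp_force: 64.1
```

Expected contact is at TCP x ≈ 0.607, so I'll creep in with small steps.

Call:
{"method": "play_rows", "body": {"moves": [[[0,0,0,0.1,0,0,1],[0,0,0,0.1,0,0,1],[0,0,0,0.1,0,0,1],[0,0,0,0.1,0,0,1],[0,0,0,0.1,0,0,1],[0,0,0,0,0,0,1],[0,0,0,0,0,0,1],[0,0,0,0,0,0,1],[0,0,0,0,0,0,1],[0,0,0,0,0,0,1]]]}}

```text
time: 14.52
eef_pos: [0.6101, 0.0448, 0.0796]
orientation: [[-0.999, -0.045, 0.0], [-0.045, 0.999, -0.0], [-0.0, -0.0, -1.0]]
ft_force: [-0.3, -0.1, -1.9]
gripper_width: 0.625
grasp_force: 64.1
```

Call:
{"method": "play_rows", "body": {"moves": [[[0,0,0,0.1,0,0,1],[0,0,0,0,0,0,1],[0,0,0,0.1,0,0,1],[0,0,0,0,0,0,1],[0,0,0,0,0,0,1],[0,0,0,0,0,0,1],[0,0,0,0,0,0,1],[0,0,0,0,0,0,1],[0,0,0,0,0,0,1],[0,0,0,0,0,0,1]]]}}

```text
time: 15.35
eef_pos: [0.6081, 0.0447, 0.0796]
orientation: [[-0.999, -0.045, 0.0], [-0.045, 0.999, -0.0], [-0.0, -0.0, -1.0]]
ft_force: [0.5, 0.6, -1.6]
gripper_width: 0.625
grasp_force: 64.1
```

Call:
{"method": "play_rows", "body": {"moves": [[[0,0,0,0.1,0,0,1],[0,0,0,0,0,0,1],[0,0,0,0.1,0,0,1],[0,0,0,0,0,0,1],[0,0,0,0,0,0,1],[0,0,0,0,0,0,1],[0,0,0,0,0,0,1],[0,0,0,0,0,0,1],[0,0,0,0,0,0,1],[0,0,0,0,0,0,1]]]}}

```text
time: 16.18
eef_pos: [0.6061, 0.0446, 0.0796]
orientation: [[-0.999, -0.045, 0.0], [-0.045, 0.999, 0.0], [-0.0, -0.0, -1.0]]
ft_force: [1.3, -0.0, -2.8]
gripper_width: 0.627
grasp_force: 64.1
```

Call:
{"method": "play_rows", "body": {"moves": [[[0,0,0,0.1,0,0,1],[0,0,0,0,0,0,1],[0,0,0,0.1,0,0,1],[0,0,0,0,0,0,1],[0,0,0,0,0,0,1],[0,0,0,0,0,0,1],[0,0,0,0,0,0,1],[0,0,0,0,0,0,1],[0,0,0,0,0,0,1],[0,0,0,0,0,0,1]]]}}

```text
time: 17.02
eef_pos: [0.6049, 0.0445, 0.0798]
orientation: [[-0.999, -0.045, 0.002], [-0.045, 0.999, 0.0], [-0.002, -0.0, -1.0]]
ft_force: [5.3, -0.5, -2.0]
gripper_width: 0.624
grasp_force: 64.1
```

Contact felt at TCP x ≈ 0.6055, so the bin centre is 78 mm off the rail plane there, within 1 mm of the estimate. I'll back off and raise, then get the rail height from brightness profiles in the stored scene picture.

Call:
{"method": "play_rows", "body": {"moves": [[[0,0,0,-0.5,0,0,1],[0,0,0,-0.1,0,0,1],[0,0,0,0,0,-0.8,1],[0,0,0,0,0,-0.8,1],[0,0,0,0,0,-0.8,1],[0,0,0,0,0,-0.8,1],[0,0,0,0,0,-0.8,1],[0,0,0,0,0,-0.8,1],[0,0,0,0,0,-0.8,1],[0,0,0,0,0,-0.9,1]]]}}

```text
time: 17.85
eef_pos: [0.61, 0.0448, 0.1455]
orientation: [[-0.999, -0.045, 0.0], [-0.045, 0.999, 0.0], [-0.0, 0.0, -1.0]]
ft_force: [0.6, 0.9, -2.2]
gripper_width: 0.624
grasp_force: 64.1
```

```bash
python3 - <<'E'
from h import *
g=cv2.cvtColor(cv2.imread("pics/scene0.png"),cv2.COLOR_BGR2GRAY).astype(np.float32)
zs=np.arange(.03,.256,.005)
acc=[]
for z in zs:
    v=[]
    for y in np.arange(-.16,-.05,.005):
        u=proj("scene",[.5015-.045*y,.168+y,z]).astype(np.float32); v.append(cv2.getRectSubPix(g,(1,1),(float(u[0]),float(u[1])))[0,0])
    acc.append(np.mean(v))
print([(int(round(z*1000)),int(a)) for z,a in zip(zs,acc)])
a=cv2.imread("pics/scene0.png")[80:260,290:430]
cv2.imwrite("pics/e.png",cv2.resize(cv2.convertScaleAbs(a,alpha=1.8),None,fx=3.3,fy=3.3,interpolation=cv2.INTER_CUBIC))
E
```

```text
[(30, 82), (35, 82), (40, 74), (45, 59), (50, 54), (55, 53), (60, 55), (65, 56), (70, 56), (75, 55), (80, 55), (85, 56), (90, 56), (95, 56), (100, 56), (105, 56), (110, 55), (115, 52), (120, 57), (125, 84), (130, 111), (135, 116), (140, 109), (145, 85), (150, 65), (155, 59), (160, 58), (165, 59), (170, 59), (175, 59), (180, 59), (185, 59), (190, 59), (195, 59), (200, 57), (205, 55), (210, 55), (215, 56), (220, 56), (225, 54), (230, 52), (235, 80), (240, 117), (245, 119), (250, 98), (255, 68)]
```

View pics/e.png

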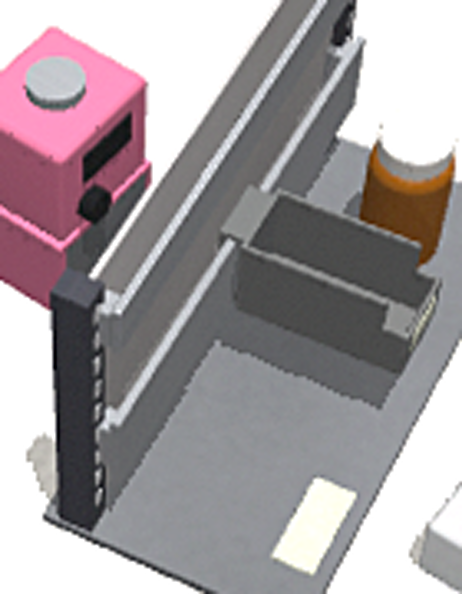

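The crop and profile put the lower rail's top at about 127 mm: its front edge shows at 125, and the upper rail's known 238 mm edge at 235.5. Contact is therefore expected at TCP z ≈ 0.097. I'll move the lip over the rail and lower it.

Call:
{"method": "play_rows", "body": {"moves": [[[0,0,0,0.3,0,0,1],[0,0,0,0.3,0,0,1],[0,0,0,0.3,0,0,1],[0,0,0,0.3,0,0,1],[0,0,0,0.3,0,0,1],[0,0,0,0.15,0,0,1],[0,0,0,0,0,0,1],[0,0,0,0,0,0,1],[0,0,0,0,0,0,1],[0,0,0,0,0,0,1]]]}}

```text
time: 18.68
eef_pos: [0.5938, 0.044, 0.1446]
orientation: [[-0.999, -0.045, 0.0], [-0.045, 0.999, -0.0], [-0.0, -0.0, -1.0]]
ft_force: [-0.2, -0.3, -1.8]
gripper_width: 0.627
grasp_force: 64.1
```

Call:
{"method": "play_rows", "body": {"moves": [[[0,0,0,0,0,0.4,1],[0,0,0,0,0,0.4,1],[0,0,0,0,0,0.4,1],[0,0,0,0,0,0.4,1],[0,0,0,0,0,0.4,1],[0,0,0,0,0,0.4,1],[0,0,0,0,0,0.3,1],[0,0,0,0,0,0,1],[0,0,0,0,0,0,1],[0,0,0,0,0,0,1]]]}}

```text
time: 19.52
eef_pos: [0.5937, 0.044, 0.1177]
orientation: [[-0.999, -0.045, 0.0], [-0.045, 0.999, -0.0], [-0.0, -0.0, -1.0]]
ft_force: [0.2, 0.5, -1.7]
gripper_width: 0.627
grasp_force: 64.1
```

Call:
{"method": "play_rows", "body": {"moves": [[[0,0,0,0,0,0.1,1],[0,0,0,0,0,0.1,1],[0,0,0,0,0,0.1,1],[0,0,0,0,0,0.1,1],[0,0,0,0,0,0.1,1],[0,0,0,0,0,0,1],[0,0,0,0,0,0,1],[0,0,0,0,0,0,1],[0,0,0,0,0,0,1],[0,0,0,0,0,0,1]]]}}

```text
time: 20.35
eef_pos: [0.5936, 0.044, 0.1127]
orientation: [[-0.999, -0.045, 0.0], [-0.045, 0.999, -0.0], [-0.0, -0.0, -1.0]]
ft_force: [0.7, -0.3, -2.1]
gripper_width: 0.631
grasp_force: 64.1
```

Call:
{"method": "play_rows", "body": {"moves": [[[0,0,0,0,0,0.1,1],[0,0,0,0,0,0.1,1],[0,0,0,0,0,0.1,1],[0,0,0,0,0,0,1],[0,0,0,0,0,0,1],[0,0,0,0,0,0,1],[0,0,0,0,0,0,1],[0,0,0,0,0,0,1],[0,0,0,0,0,0,1],[0,0,0,0,0,0,1]]]}}

```text
time: 21.18
eef_pos: [0.5936, 0.044, 0.1096]
orientation: [[-0.999, -0.045, 0.0], [-0.045, 0.999, -0.0], [-0.0, -0.0, -1.0]]
ft_force: [0.5, -0.7, -2.0]
gripper_width: 0.623
grasp_force: 64.1
```

Call:
{"method": "play_rows", "body": {"moves": [[[0,0,0,0,0,0.1,1],[0,0,0,0,0,0.1,1],[0,0,0,0,0,0.1,1],[0,0,0,0,0,0,1],[0,0,0,0,0,0,1],[0,0,0,0,0,0,1],[0,0,0,0,0,0,1],[0,0,0,0,0,0,1],[0,0,0,0,0,0,1],[0,0,0,0,0,0,1]]]}}

```text
time: 22.02
eef_pos: [0.5936, 0.044, 0.1066]
orientation: [[-0.999, -0.045, 0.0], [-0.045, 0.999, 0.0], [-0.0, 0.0, -1.0]]
ft_force: [0.4, -0.4, -2.8]
gripper_width: 0.625
grasp_force: 64.1
```

Call:
{"method": "play_rows", "body": {"moves": [[[0,0,0,0,0,0.1,1],[0,0,0,0,0,0.1,1],[0,0,0,0,0,0.1,1],[0,0,0,0,0,0.1,1],[0,0,0,0,0,0.1,1],[0,0,0,0,0,0,1],[0,0,0,0,0,0,1],[0,0,0,0,0,0,1],[0,0,0,0,0,0,1],[0,0,0,0,0,0,1]]]}}

```text
time: 22.85
eef_pos: [0.5937, 0.044, 0.1017]
orientation: [[-0.999, -0.045, 0.0], [-0.045, 0.999, 0.0], [-0.0, -0.0, -1.0]]
ft_force: [0.3, 0.8, -1.6]
gripper_width: 0.624
grasp_force: 64.1
```

Call:
{"method": "play_rows", "body": {"moves": [[[0,0,0,0,0,0.1,1],[0,0,0,0,0,0.1,1],[0,0,0,0,0,0,1],[0,0,0,0,0,0,1],[0,0,0,0,0,0,1],[0,0,0,0,0,0,1],[0,0,0,0,0,0,1],[0,0,0,0,0,0,1],[0,0,0,0,0,0,1],[0,0,0,0,0,0,1]]]}}

```text
time: 23.68
eef_pos: [0.5936, 0.0441, 0.0996]
orientation: [[-0.999, -0.045, 0.0], [-0.045, 0.999, 0.0], [-0.0, 0.0, -1.0]]
ft_force: [-0.4, 0.0, -1.2]
gripper_width: 0.625
grasp_force: 64.1
```

Call:
{"method": "play_rows", "body": {"moves": [[[0,0,0,0,0,0.1,1],[0,0,0,0,0,0,1],[0,0,0,0,0,0,1],[0,0,0,0,0,0,1],[0,0,0,0,0,0,1],[0,0,0,0,0,0,1],[0,0,0,0,0,0,1],[0,0,0,0,0,0,1],[0,0,0,0,0,0,1],[0,0,0,0,0,0,1]]]}}

```text
time: 24.52
eef_pos: [0.5936, 0.044, 0.0986]
orientation: [[-0.999, -0.045, 0.0], [-0.045, 0.999, -0.0], [-0.0, -0.0, -1.0]]
ft_force: [0.1, -0.1, -2.6]
gripper_width: 0.623
grasp_force: 64.1
```

Call:
{"method": "play_rows", "body": {"moves": [[[0,0,0,0,0,0.1,1],[0,0,0,0,0,0,1],[0,0,0,0,0,0,1],[0,0,0,0,0,0.1,1],[0,0,0,0,0,0,1],[0,0,0,0,0,0,1],[0,0,0,0,0,0,1],[0,0,0,0,0,0,1],[0,0,0,0,0,0,1],[0,0,0,0,0,0,1]]]}}

```text
time: 25.35
eef_pos: [0.5936, 0.0441, 0.0966]
orientation: [[-0.999, -0.045, 0.0], [-0.045, 0.999, 0.0], [-0.0, 0.0, -1.0]]
ft_force: [0.3, -1.0, -0.3]
gripper_width: 0.627
grasp_force: 64.3
```

Call:
{"method": "play_rows", "body": {"moves": [[[0,0,0,0,0,0.1,1],[0,0,0,0,0,0,1],[0,0,0,0,0,0,1],[0,0,0,0,0,0,1],[0,0,0,0,0,0,1],[0,0,0,0,0,0,1],[0,0,0,0,0,0,1],[0,0,0,0,0,0,1],[0,0,0,0,0,0,1],[0,0,0,0,0,0,1]]]}}

```text
time: 26.18
eef_pos: [0.5937, 0.0441, 0.0956]
orientation: [[-0.999, -0.045, 0.0], [-0.045, 0.999, 0.0], [-0.0, 0.0, -1.0]]
ft_force: [0.7, 0.2, 0.4]
gripper_width: 0.624
grasp_force: 64.3
```

Contact came at TCP z ≈ 0.0967, which matches H ≈ 127 mm, and the rail now carries the bin's full weight. Letting go.

Call:
{"method": "play_rows", "body": {"moves": [[[0,0,0,0,0,0,-0.3],[0,0,0,0,0,0,-0.3],[0,0,0,0,0,0,-0.4],[0,0,0,0,0,0,-0.5],[0,0,0,0,0,0,-0.6],[0,0,0,0,0,0,-0.7],[0,0,0,0,0,0,-0.8],[0,0,0,0,0,0,-0.9],[0,0,0,0,0,0,-1],[0,0,0,0,0,0,-1]]], "squeeze": 20}}

```text
time: 27.02
eef_pos: [0.5936, 0.044, 0.0956]
orientation: [[-0.999, -0.045, 0.0], [-0.045, 0.999, -0.0], [-0.0, -0.0, -1.0]]
ft_force: [0.1, 0.1, -0.3]
gripper_width: 0.998
grasp_force: 0.0
```

```bash
python3 - <<'E'
from h import *
c=r.calibration("wrist");print(r.read_state()['ft_force'])
im=cv2.convertScaleAbs(r.read_camera("wrist")[:,:,::-1],alpha=1.4)
a=cv2.convertScaleAbs(r.read_camera("scene")[80:260,290:430,::-1],alpha=1.8)
cv2.imwrite("pics/f.png",np.hstack([cv2.resize(im,(450,338)),cv2.resize(a,(263,338))]))
E
```

```text
[ 0.1191  0.0962 -0.2969]
```

View pics/f.png

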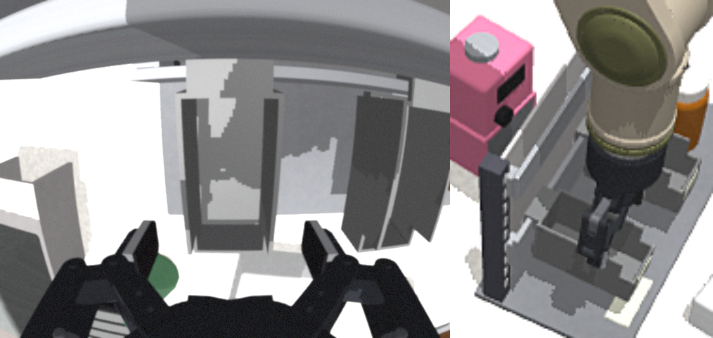

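The wrist view shows the bin hanging level at (230,165) with its flange over the rail and the fingers open. The scene crop shows it above the card, next to the fixed bin. I'll lift the hand straight up and away.

Call:
{"method": "play_rows", "body": {"moves": [[[0,0,0,0,0,-0.8,-1],[0,0,0,0,0,-1.5,-1],[0,0,0,0,0,-1.8,-1],[0,0,0,0,0,-1.8,-1],[0,0,0,0,0,-1.8,-1],[0,0,0,0,0,-1.8,-1],[0,0,0,0,0,-1.8,-1],[0,0,0,0,0,-1.8,-1],[0,0,0,0,0,-1.8,-1],[0,0,0,0,0,0,-1]]]}}

```text
time: 27.95
eef_pos: [0.5952, 0.044, 0.2487]
orientation: [[-0.999, -0.045, 0.006], [-0.045, 0.999, 0.001], [-0.006, 0.001, -1.0]]
ft_force: [1.3, 0.2, -0.4]
gripper_width: 0.999
grasp_force: 0.0
```

```bash
python3 - <<'E'
from h import *
# check: front label of the bin etc. via where the bin's dark rim/plate differ in the wrist view: horizontal extent at top rim height
c=r.calibration("wrist");im=cv2.cvtColor(r.read_camera("wrist"),cv2.COLOR_RGB2GRAY)
def wproj(p):
    q=np.array(c['rotation']).T@(np.array(p)-c['eye']);t=np.arctan2(np.hypot(q[0],q[1]),q[2]);k=c['fx']*t/np.hypot(q[0],q[1]);return q[0]*k+c['cx'],q[1]*k+c['cy']
def prof(f,rng): return [int(cv2.getRectSubPix(im,(3,3),tuple(map(float,wproj(f(a)))))[0,0]) for a in rng]
P=lambda x,y,z:[.501+.999*x-.045*y,.168+.045*x+.999*y,z]
print("across y at x=.05,z=.131",[(int(a*1000),v) for a,v in zip(np.arange(-.165,-.084,.004),prof(lambda a:P(.05,a,.131),np.arange(-.165,-.084,.004)))])
print("front wall along x,z=.107",[(int(a*1000),v) for a,v in zip(np.arange(.10,.145,.003),prof(lambda a:P(a,-.125,.107),np.arange(.10,.145,.003)))])
print(r.read_state()['grasp_force'])
E
```

```text
across y at x=.05,z=.131 [(-165, 136), (-161, 138), (-157, 139), (-153, 91), (-149, 52), (-145, 85), (-141, 86), (-136, 144), (-132, 145), (-128, 144), (-124, 144), (-120, 143), (-116, 143), (-112, 141), (-108, 144), (-104, 78), (-100, 77), (-96, 86), (-92, 119), (-88, 134), (-84, 134)]
front wall along x,z=.107 [(100, 136), (103, 103), (106, 79), (109, 55), (112, 52), (115, 53), (118, 51), (121, 91), (124, 202), (127, 239), (130, 238), (133, 239), (136, 237), (139, 238), (142, 235)]
0.0
```

```bash
python3 -c "
from workcell import r
print(r.sign_off())"
```

```text
the job is handed in; nothing more can be done
None
```

The bin now hangs on the lower rail behind the card, level and let go, and the job was handed in at about 28 s of the 58 s allowed; no verdict came back. After I let go, the wrist camera put its middle within 1 mm of the card's line and its centre about 63–64 mm in front of the rail plane.

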